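# Roll the radish log under the knife guide

### The job

Roll the trimmed radish log along the board, pushing it with the fingertips on its top, until it lies still and centred under the knife's path, which is the line through the two slotted steel posts, so that it can be halved lengthwise. Roll it only: do not push it from behind, pinch it or lift it, and leave everything else on the table where it is.

Things in the scene. Friction and masses are not known exactly. Their poses are not given: they have to be found in the camera images.
- radish_log: Pale solid radish cylinder, 66 mm diameter, 160 mm long, 0.4-0.75 kg, lying on the board 100-255 mm to one side of the knife's path, about parallel to it. Origin at its middle, 33 mm above the board; x along the cylinder; y, z turn as it rolls. Stiff, friction 0.5-0.7, slight rolling resistance: stays where left. Pressed from above by something moving sideways, it rolls half as far as that moves.
- guide_mid (a point): Point midway between the two posts, on the board's top face (20 mm above the table). x: along the knife's path, near post to far post; y: level, the line along which the log rolls (towards the path, from either side). The log is centred when its origin is straight above this x axis.
- guide: The knife guide: two fixed steel posts on the board's near and far long edges, each two thin uprights with an 8 mm slot between, 56 mm above the board; clamp blocks 10 mm high at the foot. Inner faces 114 mm from the middle (228 mm apart): the log passes between. Origin and axes as guide_mid.
- board: Fixed brown wooden cutting board 280 mm (its x) by 500 mm (its y) by 20 mm thick, turned a little on the table. Origin at the middle of its underside; same axis directions as guide_mid.
- stub: Short piece of radish standing upright on the board on the other side of the knife's path, 50 mm in diameter and 60 mm high; leave it alone. Origin at the centre of its underside.
- offcut: Radish end, a disc 64 mm in diameter and 22 mm high, lying on the table left of the board; leave it alone. Origin at the centre of its underside.
- bowl: Steel bowl 160 mm across and 65 mm high, on the table right of the board; leave it alone. Origin at the centre of its underside.
- cup: Steel mug 76 mm across and 85 mm high, on the table right of the board; leave it alone. Origin at the centre of its underside.
- bottle: White bottle 60 mm in diameter and 170 mm high, on the table left of the board; leave it alone. Origin at the centre of its underside.
- peeler: Peeler, 140 mm long and 60 mm wide, lying on the table between robot and board on the right; leave it alone. Origin under its middle.
- brush: Wooden scrubbing brush 120 by 50 by 38 mm, on the table between robot and board on the left; leave it alone. Origin under its middle.

How it is judged (in metres and radians):
On the way:
1. the log turns over as it rolls (more than a third of a turn), instead of sliding (angle between radish_log's own z axis and vertical above 2.1 rad), for 0.05 s.
At the end, for the whole second after the job is handed in: The log rests on the board between the posts, its middle within 10 mm of the knife's path to either side and within 35 mm of the middle of that path, its axis within about 10 degrees of the path, and it no longer rolls (y of radish_log in the frame of guide_mid between -0.01 and 0.01 m and x of radish_log in the frame of guide_mid between -0.035 and 0.035 m and z of radish_log in the frame of guide_mid between 0.03 and 0.036 m and angle between the x axis of radish_log and the x axis of guide_mid, either way round below 0.17 rad and linear speed of radish_log below 0.01 m/s and angular speed of radish_log below 0.3 rad/s); the robot touches nothing.
It fails at once if the log is lifted more than 15 mm off the board (height (world z) of radish_log above 0.068 m).
It fails at once if the log is touched with the fingertips well below its top (pushed from behind, or pinched): touched while the grasp point is under 80 mm above the table (contact force between the fingers and radish_log above 0.5 N and height (world z) of the grasp point below 0.08 m).
It fails at once if another thing is moved more than 20 mm (distance of any of stub, offcut, bowl, cup, bottle, peeler, brush from where it was at the start of the episode above 0.02 m).
It also fails if it takes over 72 s, if anything falls off the work surface, if the arm or the gripper's body presses on something with over 40 N, if the wrist force passes 120 N, or if a joint passes its speed limit or range.

### The arm

A 7-joint arm with a two-finger parallel gripper is mounted at the origin on the work surface. World frame = base frame: x ahead of the robot, y to its left, z up, the work surface at z = 0. Lengths are in mm, angles in rad, forces in N, time in s.
With the tool pointing down it reaches from about 400 to 750 mm from the base axis. Payload 19.5 kg.
Tool frame: the origin (TCP) lies midway between the tips of the shut fingers; the grasp point (between the pads) lies ctrl.grip_point_offset behind it (ctrl.grip_point_offset is the distance from the TCP to the grasp point, in mm); z points along the fingers, y is the direction in which the jaws open and shut (so a half turn about z gives the same grasp; the last joint's range is limited). The gripper opens to 85 mm and grips with 20 to 120 N. Pads are 22 mm wide; open, the fingers measure 114 mm over their backs; the gripper's body (76 mm by 85 mm) begins 54 mm behind the grasp point. The pads swing forward as they close: fully open they stand 13 mm farther back than shut.
Start: joints at [-1.212, 0.707, -0.028, 1.485, 0.022, 0.951, -0.075], TCP at [224.323, 529.406, 207.068] pointing down, gripper open.
Joint ranges: [-2.71, 2.71], [-0.32, 2.16], [-1.57, 1.52], [0, 2.45], [-1.46, 4.6], [0, 2.02], [-2.83, 2.83]. Speed limits (rad/s): [1.89, 1.89, 2.57, 2.57, 3.01, 3.01, 3.01].

### API

Orientations are given as a unit quaternion [w, x, y, z].
In Python, from workcell import ctrl, grab_frame, camera_params, models gives the robot as it stands. The module is installed in compiled form; this text tells all that it offers.
- The arm moves only by the shell command python3 -m crank 'ROWS' [OPENING] [FORCE]. ROWS is text: rows parted by semicolons, each of 4 numbers parted by spaces: the shift along the tool's x, y, z in mm, then the turn about the tool's z in degrees. A call has exactly 8 rows; each row shifts and turns the commanded pose from where the row before left it, along the tool's axes as they then stand; what a row does not reach is not made up. A row lasts 1/8 s, in which the tool goes at most 62.5 mm and 10.7 degrees, less where a joint would pass 70% of its speed; a pose out of reach is approached as far as the arm can. A call with a gripper value outside its range is refused whole. OPENING is the finger opening in mm, from 0 to 85.4, set as the call begins (- or left out, the last holds). The fingers move at their own pace and stop on an object; FORCE is the grip in N (left out, the last holds). Time passes only in rows, so rows that do not move let the fingers close, or fill a call up. It gives the time, the measured TCP pose, the force and the opening at its end, in the units of the state.
- ctrl.observe(): the state, without advancing time (a new reading comes with each control period).
- grab_frame(name): name is "scene" or "top"; returns (picture, depth): 420x560x3 uint8, red, green, blue; 420x560 float32, mm along the optical axis (not along the pixel's ray), 0 where there is no reading.
- camera_params(name): a dict with "intrinsics" (3x3 intrinsics, pixels), "rvec" (rotation vector, rad) and "tvec" (3), from world to camera coordinates, as OpenCV has them. Camera axes: x right, y down, z forward; pixel columns grow to the right and rows downward; lengths in mm; the calibration is good to about 2 mm. A picture is of the moment at which its call begins. camera_params takes no time and is no camera call.
- ctrl.sign_off(): hands the job in, once; it reports no verdict.
Trained networks look in the newest picture that a camera, given by its name, has taken for a name from the list of things; names that differ only in an ending like _2 or _b are one class to them, and where a whole thing is asked for, a point or a joint stands for the part that bears it (a point fixed in the world has none). Each returns a list of dicts, best first, with "confidence" (0 to 1); they miss things now and then, are a little off and sometimes report something else, mostly with a low value. They report only what shows in the picture. A call takes as long as a camera call.
- models.spot_in(target, camera): "at" ([x, y, z] in mm, in the coordinates of the camera as it stood for that picture, good to about 4 mm: the middle of the surface that is visible of it).
- models.trace(target, camera): "mask" (420x560 bool, what is visible of it).
The state is a dict: "t": time; "joint_positions": joint angles; "joint_velocities": joint speeds; "tau": joint torques, N m; "position": TCP position; "tcp_rot": TCP orientation; "force": force on the tool from outside, world axes, zero at the start; "moment": the same for the moment, N m; "grip_width": finger opening in mm.
Only numpy, scipy, OpenCV 4.12 (cv2) and the standard library are available. Lean on these libraries where they do the work, as an engineer would, in place of code of your own. Each camera call takes 0.05 s, during which the arm holds its last target. There are 200 camera calls.

## Working session

There is one attempt and no reset: what is moved stays moved. The work goes in short steps, Python scripts to look and compute and a shell command to move; the robot and the scene stay as the last step left them, time stands still between calls to the robot, and variables do not carry over. Pictures are saved under pics/ and viewed, about 8 in all and at most 12, crops included, and the job is handed in when it is done.

```bash
mkdir -p pics; cat > h.py <<'E'
import numpy as np, cv2
from workcell import ctrl, grab_frame, camera_params, models
def cam(n):
    p=camera_params(n); R=cv2.Rodrigues(np.array(p["rvec"],float))[0]
    return np.array(p["intrinsics"],float),R,np.array(p["tvec"],float).ravel()
def cloud(n,d):
    K,R,t=cam(n); v,u=np.mgrid[:d.shape[0],:d.shape[1]]
    P=np.stack([(u-K[0,2])/K[0,0]*d,(v-K[1,2])/K[1,1]*d,d],-1)
    return (P-t)@R
def save(n,im): cv2.imwrite("pics/"+n,im[:,:,::-1])
E
python3 - <<'E'
from h import *
s=ctrl.observe(); print({k:np.round(s[k],3) for k in ("t","position","tcp_rot","force","grip_width")}, ctrl.grip_point_offset)
for n in("top","scene"):
    im,d=grab_frame(n); save(n+"0.png",im); C=cloud(n,d)
    for tgt in("radish_log","guide","board","stub"):
        for m in models.trace(tgt,n)[:2]:
            P=C[m["mask"]&(d>0)]
            print(n,tgt,round(m["confidence"],2),len(P),np.round(np.median(P,0)),np.round(np.percentile(P,[2,98],axis=0)).tolist())
            if tgt in("radish_log","board"):
                zlo={"radish_log":60,"board":12}[tgt];Q=P[(P[:,2]>zlo)&(P[:,2]<zlo+35)][:,:2].astype(np.float32)
                print("  rect",cv2.minAreaRect(Q))
E
```

```text
{'t': np.float64(0.0), 'position': array([224.226, 529.182, 206.631]), 'tcp_rot': array([-0.   ,  0.199,  0.98 , -0.001]), 'force': array([-0.305, -0.06 ,  0.648]), 'grip_width': np.float64(85.261)} 18.700000000000003
top radish_log 0.65 1557 [ 572. -145.   81.] [[497.0, -178.0, 44.0], [651.0, -116.0, 89.0]]
  rect ((575.8812866210938, -147.97897338867188), (160.4644317626953, 64.57451629638672), 1.7074607610702515)
top guide 0.7 293 [447.  12.  31.] [[419.0, -9.0, 18.0], [710.0, 36.0, 80.0]]
top board 0.85 16437 [559.  32.  20.] [[428.0, -228.0, 15.0], [702.0, 253.0, 26.0]]
  rect ((566.6160888671875, 12.209396362304688), (281.063232421875, 500.59051513671875), 3.660107135772705)
top stub 0.94 408 [549. 193.  79.] [[529.0, 172.0, 18.0], [589.0, 225.0, 84.0]]
top stub 0.35 263 [447.  12.  31.] [[419.0, -9.0, 19.0], [710.0, 35.0, 80.0]]
scene radish_log 0.67 2054 [ 594. -150.   81.] [[501.0, -179.0, 36.0], [656.0, -118.0, 89.0]]
  rect ((575.9031982421875, -147.2240753173828), (162.87989807128906, 65.12692260742188), 2.29404616355896)
scene guide 0.74 486 [689.  16.  32.] [[422.0, -7.0, 11.0], [713.0, 36.0, 76.0]]
scene board 0.75 18819 [590.  12.  21.] [[431.0, -229.0, 13.0], [711.0, 253.0, 25.0]]
  rect ((565.6234741210938, 13.527145385742188), (283.9866638183594, 500.5138854980469), 3.7479772567749023)
scene board 0.23 1338 [679. 414.  97.] [[649.0, 399.0, 9.0], [696.0, 441.0, 172.0]]
  rect ((678.629638671875, 414.1083984375), (57.942230224609375, 26.625442504882812), 39.336280822753906)
```

View pics/top0.png

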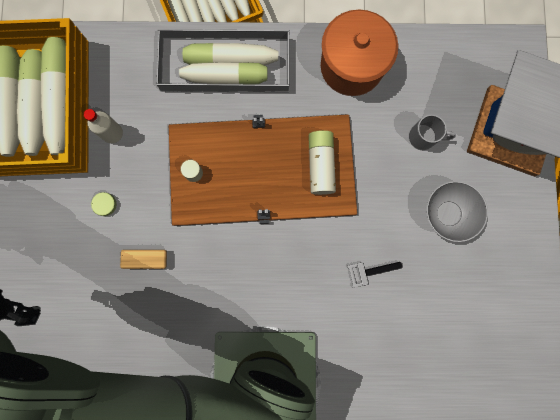

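View pics/scene0.png

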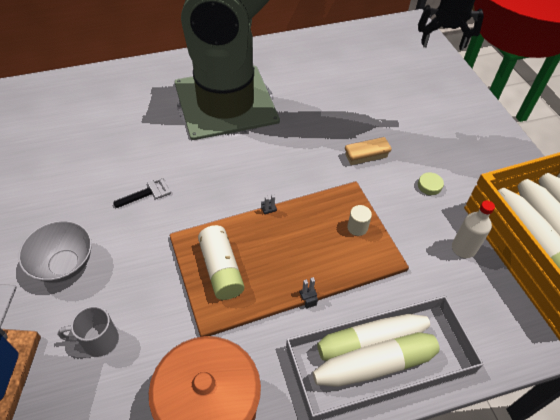

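```bash
cat > meas.py <<'E'
from h import *
def meas(names=("top","scene"),verbose=True):
    for n in names:
        im,d=grab_frame(n);C=cloud(n,d)
        out={}
        for tgt in("guide","radish_log"):
            r=[m for m in models.trace(tgt,n)]
            if not r: print(n,tgt,"none");continue
            out[tgt]=C[r[0]["mask"]&(d>0)]
        if "guide" in out:
            G=out["guide"];G=G[(G[:,2]>25)&(G[:,2]<85)]
            for nm,s in(("near",G[:,0]<566),("far",G[:,0]>566)):
                q=G[s]; 
                if len(q): print(n,nm,len(q),"med",np.round(np.median(q,0),1),"mid",np.round((np.percentile(q,3,axis=0)+np.percentile(q,97,axis=0))/2,1), "top mean",np.round(q[q[:,2]>55].mean(0),1))
        if "radish_log" in out:
            P=out["radish_log"];P=P[(P[:,2]>45)&(P[:,2]<95)]
            print(n,"log rect",[np.round(a,1) for a in cv2.minAreaRect(P[:,:2].astype(np.float32))], "top z",np.percentile(P[:,2],97).round(1))
            # cylinder fit (axis horizontal, R=33)
            from scipy.optimize import least_squares
            f=lambda p:np.hypot((P[:,1]-p[0]-p[1]*(P[:,0]-570)),P[:,2]-p[2])-33
            s=least_squares(f,[np.median(P[:,1]),.05,53],loss="soft_l1",f_scale=2).x
            print(n,"cyl y@570",s[0].round(1),"slope",s[1].round(3),"z",s[2].round(1),"x ends",np.percentile(P[:,0],[1,99]).round(1))
if __name__=="__main__": meas()
E
python3 meas.py
```

```text
top near 129 med [438.4   6.7  31.2] mid [434.8   5.5  51.4] top mean [442.9   5.5  74.2]
top far 130 med [688.1  22.4  32.5] mid [696.2  21.1  52.1] top mean [686.2  21.   71.8]
top log rect [array([ 575.8, -147.8]), array([159.9,  65.1]), np.float64(2.0)] top z 88.8
top cyl y@570 -148.4 slope 0.033 z 53.2 x ends [496.3 653.3]
scene near 203 med [445.9   3.8  36.5] mid [435.3   5.7  52.1] top mean [445.9   5.9  69.5]
scene far 297 med [692.2  23.4  33. ] mid [697.9  22.   52. ] top mean [689.   21.4  69.4]
scene log rect [array([ 576.3, -147. ]), array([162.9,  65.6]), np.float64(2.2)] top z 88.7
scene cyl y@570 -147.1 slope 0.035 z 53.6 x ends [499.9 656.8]
```

```bash
python3 -m crank '0 0 0 10;0 0 0 10;0 0 0 0;0 0 0 0;0 0 0 0;0 0 0 0;0 0 0 0;0 0 0 0' 85
```

```text
t: 1.8
position: [224.3, 529.4, 207.1]
tcp_rot: [-0.0, 0.366, 0.931, -0.0]
force: [-0.2, -0.7, -0.1]
grip_width: 84.7
```

```bash
python3 -m crank '0 0 0 10;0 0 0 10;0 0 0 10;0 0 0 10;0 0 0 3.7;-44 30 0 0;-44 30 0 0;-44 30 0 0'; python3 -m crank '-44 27 0 0;-44 27 0 0;-44 27 0 0;-44 20 0 0;-44 20 0 0;-44 20 0 0;-44 20 0 0;-44 20 0 0'; python3 -m crank '-44 20 0 0;-44 20 0 0;-44 0 0 0;-44 0 0 0;-40 0 0 0;-5 0 0 0;0 0 0 0;0 0 0 0'
```

```text
t: 2.8
position: [322.7, 401.6, 207.2]
tcp_rot: [0.0, 0.686, 0.728, 0.0]
force: [1.4, 0.4, -0.8]
grip_width: 85.0
t: 3.8
position: [523.7, 60.6, 207.2]
tcp_rot: [0.0, 0.686, 0.727, 0.0]
force: [0.9, 1.0, 0.1]
grip_width: 84.8
t: 4.8
position: [576.0, -155.0, 207.1]
tcp_rot: [-0.0, 0.686, 0.728, 0.0]
force: [-0.2, -0.5, -0.7]
grip_width: 85.1
```

```bash
python3 -m crank '0 0 40 0;0 0 40 0;0 0 30 0;0 0 8 0;0 0 5 0;0 0 3 0;0 0 0 0;0 0 0 0'; python3 -m crank '0 0 2 0;0 0 0 0;0 0 2 0;0 0 0 0;0 0 2 0;0 0 0 0;0 0 1 0;0 0 0 0'
```

```text
t: 5.8
position: [576.0, -156.4, 81.6]
tcp_rot: [0.0, 0.686, 0.727, 0.0]
force: [-0.1, -0.0, 0.5]
grip_width: 84.8
t: 6.8
position: [575.8, -156.3, 74.1]
tcp_rot: [-0.0, 0.686, 0.727, -0.0]
force: [-0.3, 0.3, 0.1]
grip_width: 85.3
```

```bash
python3 -m crank '0 0 1 0;0 0 0 0;0 0 1 0;0 0 0 0;0 0 0 0;0 0 0 0;0 0 0 0;0 0 0 0'
```

```text
t: 7.8
position: [575.8, -156.3, 72.1]
tcp_rot: [0.0, 0.686, 0.727, -0.0]
force: [-0.5, 0.3, -0.1]
grip_width: 85.0
```

```bash
python3 -m crank '0 0 0.5 0;0 0 0 0;0 0 0.5 0;0 0 0 0;0 0 0.5 0;0 0 0 0;0 0 0 0;0 0 0 0'
```

```text
t: 8.8
position: [575.8, -156.3, 70.6]
tcp_rot: [0.0, 0.686, 0.727, -0.0]
force: [0.5, 0.4, -0.7]
grip_width: 85.1
```

```bash
python3 -m crank '0 0 0.5 0;0 0 0 0;0 0 0.5 0;0 0 0 0;0 0 0 0;0 0 0 0;0 0 0 0;0 0 0 0';python3 -m crank '0 0 0.5 0;0 0 0 0;0 0 0.5 0;0 0 0 0;0 0 0 0;0 0 0 0;0 0 0 0;0 0 0 0'; python3 - <<'E'
from h import *
im,d=grab_frame("scene");save("s1.png",cv2.resize(im[150:350,130:330],(800,600)))
E
```

```text
t: 9.8
position: [575.8, -156.3, 69.6]
tcp_rot: [0.0, 0.686, 0.727, -0.0]
force: [-0.2, 0.4, 0.0]
grip_width: 85.1
t: 10.8
position: [575.8, -156.3, 68.6]
tcp_rot: [0.0, 0.686, 0.727, -0.0]
force: [0.2, 0.8, 0.8]
grip_width: 85.1
```

View pics/s1.png

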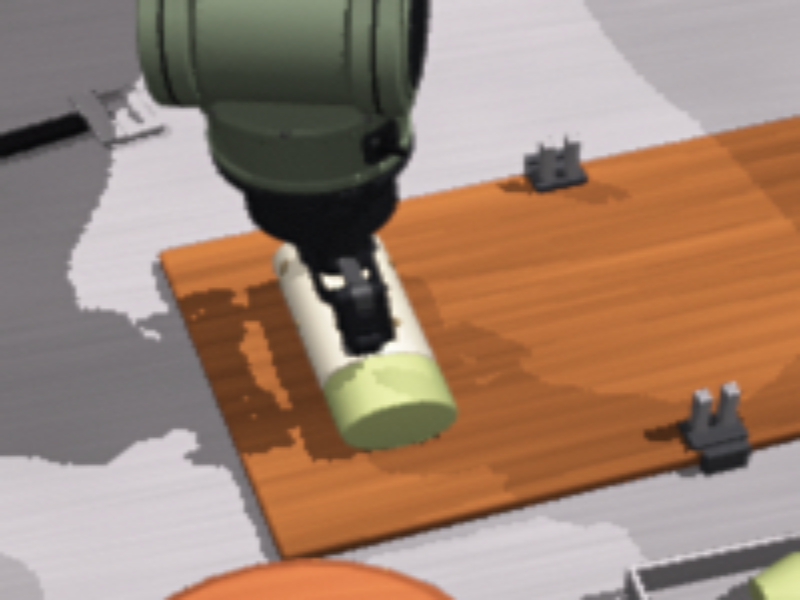

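```bash
python3 -m crank '0 0 -10 0;0 0 -4 0;0 0 0 0;0 0 0 0;0 0 0 0;0 0 0 0;0 0 0 0;0 0 0 0' 45; python3 -m crank '0 0 1 0;0 0 0 0;0 0 1 0;0 0 0 0;0 0 1 0;0 0 0 0;0 0 0 0;0 0 0 0'
```

```text
t: 11.85
position: [575.8, -156.3, 82.6]
tcp_rot: [-0.0, 0.686, 0.727, -0.0]
force: [0.6, -0.6, -0.2]
grip_width: 44.9
t: 12.85
position: [575.8, -156.3, 79.7]
tcp_rot: [0.0, 0.686, 0.727, -0.0]
force: [-0.8, -0.6, -0.4]
grip_width: 45.2
```

```bash
python3 -m crank '0 0 0.5 0;0 0 0 0;0 0 0.5 0;0 0 0 0;0 0 0.5 0;0 0 0 0;0 0 0 0;0 0 0 0';python3 -m crank '0 0 0.5 0;0 0 0 0;0 0 0.5 0;0 0 0 0;0 0 0.5 0;0 0 0 0;0 0 0 0;0 0 0 0'
```

```text
t: 13.85
position: [575.8, -156.3, 78.1]
tcp_rot: [0.0, 0.686, 0.727, -0.0]
force: [-0.0, 0.1, -0.5]
grip_width: 45.1
t: 14.85
position: [575.8, -156.3, 76.6]
tcp_rot: [0.0, 0.686, 0.727, -0.0]
force: [-0.5, 0.5, -1.1]
grip_width: 45.3
```

```bash
python3 -m crank '0 0 0.5 0;0 0 0.5 0;0 0 0.5 0;0 0 0.5 0;0 0 0 0;0 0 0 0;0 0 0 0;0 0 0 0'; python3 -m crank '0 0 0.5 0;0 0 0.5 0;0 0 0 0;0 0 0 0;0 0 0 0;0 0 0 0;0 0 0 0;0 0 0 0'
```

```text
t: 15.85
position: [575.8, -156.3, 74.6]
tcp_rot: [0.0, 0.686, 0.727, -0.0]
force: [-0.1, 0.5, 0.3]
grip_width: 44.9
t: 16.85
position: [575.8, -156.3, 73.6]
tcp_rot: [0.0, 0.686, 0.727, -0.0]
force: [-0.9, 0.1, 0.2]
grip_width: 45.3
```

```bash
python3 -m crank '0 0 -4 0;8 0 0 0;0 0 1 0;0 0 1 0;0 0 1 0;0 0 0 0;0 0 0 0;0 0 0 0'; python3 - <<'E'
from h import *
n="scene"
im,d=grab_frame(n);save("s2.png",cv2.resize(im[190:310,180:300],(600,600)))
C=cloud(n,d);P=C.reshape(-1,3)
im,d=grab_frame("top");P2=cloud("top",d).reshape(-1,3)
for Q in(P,P2):
  q=Q[(abs(Q[:,0]-576)<48)&(abs(Q[:,1]+148)<25)&(Q[:,2]>83)&(Q[:,2]<130)]
  for x in range(530,625,8):
    z=q[(abs(q[:,0]-x)<4)]
    if len(z):print(x,len(z),np.round(np.percentile(z[:,2],[0,20,50,90])),np.round(np.percentile(z[z[:,2]>93][:,1],[0,50,100])) if (z[:,2]>93).any() else "")
E
```

```text
t: 17.85
position: [575.3, -148.4, 74.6]
tcp_rot: [0.0, 0.686, 0.727, -0.0]
force: [-0.1, -0.5, -0.0]
grip_width: 44.9
530 7 [83. 84. 85. 87.] 
538 7 [83. 84. 84. 85.] 
546 10 [ 84.  85.  86. 113.] [-160. -156. -151.]
554 15 [ 83.  84.  86. 101.] [-160. -160. -160.]
562 13 [83. 84. 85. 86.] 
570 11 [83. 84. 85. 88.] 
578 8 [84. 84. 85. 86.] 
586 11 [83. 84. 85. 87.] 
594 32 [83. 84. 85. 87.] 
602 55 [ 83.  84.  87. 115.] [-157. -155. -137.]
610 59 [ 83.  85.  87. 117.] [-153. -147. -140.]
618 44 [83. 84. 86. 89.]
```

View pics/s2.png

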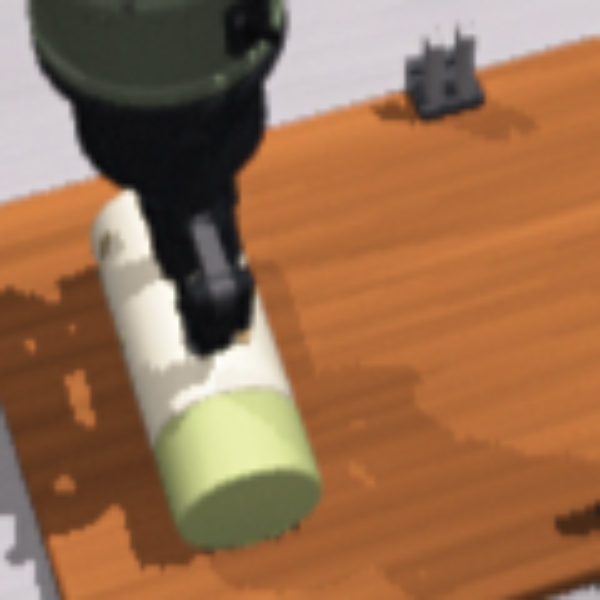

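```bash
python3 -m crank '0 0 0.5 0;0 0 0.5 0;0 0 0.5 0;0 0 0.5 0;0 0 0 0;0 0 0 0;0 0 0 0;0 0 0 0'; python3 -m crank '0 0 0.5 0;0 0 0.5 0;0 0 0.5 0;0 0 0 0;0 0 0 0;0 0 0 0;0 0 0 0;0 0 0 0'
```

```text
t: 18.95
position: [575.3, -148.3, 72.6]
tcp_rot: [0.0, 0.686, 0.727, -0.0]
force: [0.9, 0.6, -0.8]
grip_width: 45.1
t: 19.95
position: [575.3, -148.3, 71.1]
tcp_rot: [0.0, 0.686, 0.727, -0.0]
force: [0.2, -0.5, 0.1]
grip_width: 45.2
```

```bash
python3 -m crank '0 0 -10 0;-8 0 -10 0;0 0 0 0;0 0 0 0;0 0 0 0;0 0 0 0;0 0 2 0;0 0 0 0' 0; python3 -m crank '0 0 0.5 0;0 0 0.5 0;0 0 0.5 0;0 0 0.5 0;0 0 0.5 0;0 0 0 0;0 0 0 0;0 0 0 0'
```

```text
t: 20.95
position: [575.7, -156.2, 88.9]
tcp_rot: [-0.0, 0.686, 0.727, -0.0]
force: [-0.3, -0.3, 0.3]
grip_width: -0.2
t: 21.95
position: [575.8, -156.3, 86.6]
tcp_rot: [0.0, 0.686, 0.727, -0.0]
force: [1.0, -0.2, 0.4]
grip_width: -0.2
```

```bash
python3 -m crank '0 0 0.5 0;0 0 0.5 0;0 0 0.5 0;0 0 0.5 0;0 0 0 0;0 0 0 0;0 0 0 0;0 0 0 0'
```

```text
t: 22.95
position: [575.8, -156.3, 84.6]
tcp_rot: [-0.0, 0.686, 0.727, -0.0]
force: [0.2, 0.5, 0.4]
grip_width: 0.1
```

```bash
python3 -m crank '0 0 0.5 0;0 0 0.5 0;0 0 0 0;0 0 0 0;0 0 0 0;0 0 0 0;0 0 0 0;0 0 0 0'; python3 -c "
from workcell import ctrl;print(ctrl.observe()['force'])"; python3 -m crank '0 0 0.5 0;0 0 0.5 0;0 0 0 0;0 0 0 0;0 0 0 0;0 0 0 0;0 0 0 0;0 0 0 0'
```

```text
t: 23.95
position: [575.8, -156.3, 83.6]
tcp_rot: [0.0, 0.686, 0.727, -0.0]
force: [0.2, 0.1, 0.1]
grip_width: -0.1
[0.17289367 0.09246858 0.12176021]
t: 24.95
position: [575.8, -156.3, 82.6]
tcp_rot: [0.0, 0.686, 0.727, -0.0]
force: [0.5, 0.2, -0.8]
grip_width: 0.2
```

```bash
python3 meas.py; python3 - <<'E'
from h import *
im,d=grab_frame("top");save("t3.png",cv2.resize(im[100:240,250:390],(600,600),interpolation=cv2.INTER_CUBIC))
E
```

```text
top radish_log none
top far 139 med [688.4  22.3  32.1] mid [696.7  21.1  52.7] top mean [686.3  20.8  72.7]
scene near 194 med [446.4   3.5  36.1] mid [436.3   5.6  52. ] top mean [446.2   5.4  68.2]
scene far 296 med [692.   23.1  33. ] mid [697.9  22.4  51.8] top mean [688.7  21.9  69.5]
scene log rect [array([ 577.5, -147.4]), array([159.9,  65.8]), np.float64(1.9)] top z 88.7
scene cyl y@570 -147.1 slope 0.035 z 53.4 x ends [502.8 656.7]
```

View pics/t3.png

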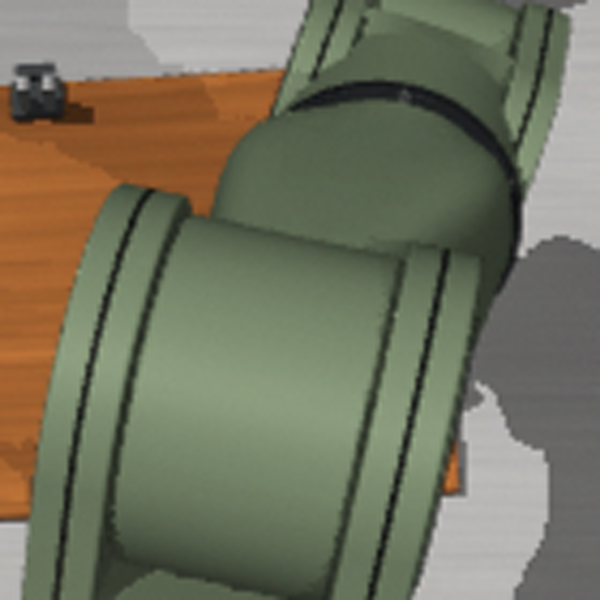

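```bash
python3 -m crank '0 0 -3 0;6 0 0 0;3 0 0 0;0 0 1 0;0 0 1 0;0 0 1 0;0 0 0.5 0;0 0 0 0';  python3 -m crank '0 0 0.5 0;0 0 0 0;0 0 0 0;0 0 0 0;0 0 0.5 0;0 0 0 0;0 0 0 0;0 0 0 0'
```

```text
t: 26.3
position: [575.3, -147.4, 82.1]
tcp_rot: [-0.0, 0.686, 0.727, -0.0]
force: [0.4, 0.1, 0.1]
grip_width: -0.2
t: 27.3
position: [575.3, -147.3, 81.1]
tcp_rot: [0.0, 0.686, 0.727, -0.0]
force: [-0.7, -0.0, -0.5]
grip_width: -0.1
```

```bash
python3 -m crank '0 0 0.5 0;0 0 0.5 0;0 0 0.5 0;0 0 0.5 0;0 0 0 0;0 0 0 0;0 0 0 0;0 0 0 0';  python3 - <<'E'
from h import *
im,d=grab_frame("scene");save("s4.png",cv2.resize(im[210:290,190:270],(640,640),interpolation=cv2.INTER_CUBIC)[:600])
K,R,t=cam("scene")
p=ctrl.observe();print(p["position"],p["force"],p["tau"])
for z in(0,5): 
  q=R@(np.array(p["position"])+[0,0,z])+t;uv=K@q/q[2];print("tcp px",uv[:2],"crop",(uv[0]-190)*8,(uv[1]-210)*8)
E
```

```text
t: 28.3
position: [575.3, -147.3, 79.1]
tcp_rot: [0.0, 0.686, 0.727, -0.0]
force: [0.7, 0.6, -0.5]
grip_width: -0.1
[ 575.27120851 -147.34495963   79.12318821] [ 0.45199429  0.56774567 -0.29856988] [-4.29431611e-04 -9.63612700e+01  4.99903053e+00 -1.82843935e+01
  1.40871014e-02  1.63880286e-03 -7.57034763e-05]
tcp px [219.26249394 255.3549343 ] crop 234.09995150474379 362.8394744367024
tcp px [219.11432326 254.12987668] crop 232.9145860476258 353.0390134135057
```

View pics/s4.png

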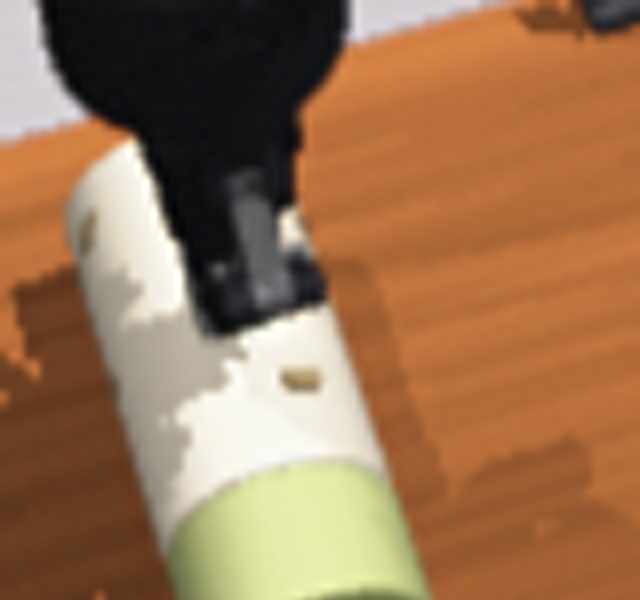

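```bash
python3 -m crank '0 0 0.5 0;0 0 0.5 0;0 0 0.5 0;0 0 0.5 0;0 0 0 0;0 0 0 0;0 0 0 0;0 0 0 0'
```

```text
t: 29.35
position: [575.3, -147.3, 77.1]
tcp_rot: [0.0, 0.686, 0.727, -0.0]
force: [-0.5, -0.1, 0.5]
grip_width: 0.1
```

```bash
python3 -m crank '0 0 0.5 0;0 0 0.5 0;0 0 0.5 0;0 0 0.5 0;0 0 0.5 0;0 0 0 0;0 0 0 0;0 0 0 0'
```

```text
t: 30.35
position: [575.3, -147.3, 74.7]
tcp_rot: [0.0, 0.686, 0.727, -0.0]
force: [-0.0, -0.1, 0.3]
grip_width: 0.2
```

```bash
python3 - <<'E'
from h import *
im,d=grab_frame("scene");C=cloud("scene",d)
np.set_printoptions(linewidth=250,suppress=True)
for v in range(236,258,1):
    print(v,[(int(im[v,u].mean()),*C[v,u].round().astype(int).tolist()) for u in (216,219,222,225,228)])
r=models.trace("radish_log","scene");P=C[r[0]["mask"]&(d>0)]
print(np.round(cv2.minAreaRect(P[P[:,2]>45][:,:2].astype(np.float32))[0],1))
E
```

```text
236 [(17, 613, -154, 210), (66, 611, -148, 205), (82, 614, -142, 207), (14, 616, -137, 207), (114, 491, -110, 21)]
237 [(14, 612, -154, 204), (62, 612, -148, 203), (96, 616, -143, 206), (53, 590, -133, 165), (107, 493, -111, 20)]
238 [(13, 613, -154, 202), (58, 615, -149, 203), (98, 617, -143, 204), (165, 531, -124, 75), (105, 526, -116, 64)]
239 [(14, 590, -152, 166), (45, 614, -149, 198), (96, 618, -144, 202), (201, 537, -125, 80), (136, 527, -117, 62)]
240 [(14, 589, -152, 161), (38, 586, -145, 154), (95, 620, -144, 202), (200, 538, -126, 78), (175, 531, -118, 65)]
241 [(17, 586, -152, 152), (29, 586, -146, 150), (96, 621, -144, 200), (136, 542, -126, 79), (166, 536, -119, 68)]
242 [(17, 587, -152, 151), (28, 592, -147, 155), (97, 625, -145, 202), (99, 617, -138, 189), (146, 617, -132, 185)]
243 [(15, 589, -153, 150), (32, 614, -150, 185), (96, 626, -146, 201), (89, 625, -140, 196), (86, 621, -133, 188)]
244 [(24, 588, -153, 145), (44, 621, -151, 192), (98, 623, -145, 193), (90, 626, -140, 195), (40, 626, -134, 192)]
245 [(37, 601, -155, 161), (41, 618, -151, 184), (101, 626, -146
[... 756 characters left out ...]
, 582, -154, 105), (32, 635, -155, 186), (221, 573, -140, 86), (242, 573, -134, 84), (239, 572, -127, 79)]
253 [(117, 572, -153, 86), (103, 576, -147, 89), (242, 573, -140, 83), (238, 575, -134, 83), (234, 574, -127, 77)]
254 [(164, 576, -154, 89), (129, 575, -148, 85), (240, 578, -141, 87), (237, 579, -135, 84), (233, 580, -128, 83)]
255 [(175, 1189, -226, 1044), (157, 580, -148, 88), (239, 577, -142, 81), (227, 580, -135, 83), (222, 583, -129, 85)]
256 [(177, 578, -155, 83), (217, 582, -149, 87), (239, 586, -143, 91), (177, 586, -136, 87), (173, 587, -130, 87)]
257 [(173, 581, -156, 84), (208, 584, -149, 87), (238, 585, -143, 85), (140, 585, -137, 82), (142, 588, -130, 84)]
[ 576.7 -147.2]
```

```bash
python3 -m crank '0 0 0.5 0;0 0 0.5 0;0 0 0.5 0;0 0 0.5 0;0 0 0 0;0 0 0 0;0 0 0 0;0 0 0 0'; python3 -m crank '0 0 0.5 0;0 0 0.5 0;0 0 0 0;0 0 0 0;0 0 0 0;0 0 0 0;0 0 0 0;0 0 0 0'
```

```text
t: 31.45
position: [575.3, -147.4, 72.6]
tcp_rot: [0.0, 0.686, 0.727, -0.0]
force: [-0.0, 0.2, -0.0]
grip_width: -0.1
t: 32.45
position: [575.2, -147.4, 71.6]
tcp_rot: [-0.0, 0.686, 0.727, -0.0]
force: [0.2, -0.3, -0.1]
grip_width: 0.0
```

```bash
python3 -m crank '0 0 0.5 0;0 0 0.5 0;0 0 0.5 0;0 0 0.5 0;0 0 0.5 0;0 0 0 0;0 0 0 0;0 0 0 0'
```

```text
t: 33.45
position: [575.3, -147.4, 69.2]
tcp_rot: [0.0, 0.686, 0.727, -0.0]
force: [-0.2, 0.0, -0.2]
grip_width: 0.1
```

```bash
python3 -m crank '0 0 0.5 0;0 0 0.5 0;0 0 0.5 0;0 0 0.5 0;0 0 0 0;0 0 0 0;0 0 0 0;0 0 0 0'; python3 - <<'E'
from h import *
im,d=grab_frame("scene");save("s5.png",cv2.resize(im[190:290,180:280],(600,600),interpolation=cv2.INTER_CUBIC))
s=ctrl.observe();print(s["joint_positions"],s["force"])
E
```

```text
t: 34.45
position: [575.3, -147.3, 67.1]
tcp_rot: [0.0, 0.686, 0.727, -0.0]
force: [0.1, -0.0, 0.1]
grip_width: -0.2
[ 0.13718664  0.92533795  0.12258617  1.56025339 -0.15866725  0.66575892
  0.39460485] [ 0.55118792  0.08098307 -0.36842313]
```

View pics/s5.png

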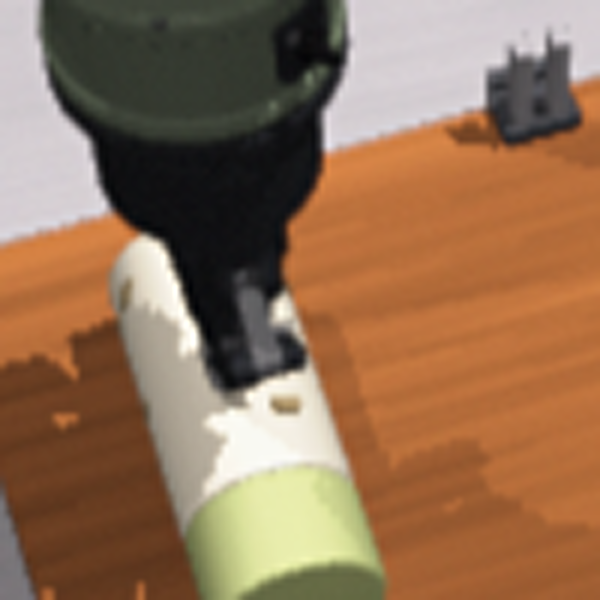

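```bash
python3 -m crank '0 0 0.5 0;0 0 0.5 0;0 0 0.5 0;0 0 0 0;0 0 0 0;0 0 0 0;0 0 0 0;0 0 0 0'
```

```text
t: 35.5
position: [575.3, -147.4, 65.6]
tcp_rot: [0.0, 0.686, 0.727, -0.0]
force: [-0.4, 0.1, -0.5]
grip_width: -0.2
```

```bash
python3 -m crank '0 0 -35 0;0 0 -35 0;0 0 0 0;0 0 0 0;0 0 0 0;0 0 0 0;0 0 0 0;0 0 0 0'; python3 - <<'E'
from h import *
im,d=grab_frame("scene");save("s6.png",cv2.resize(im[190:290,180:280],(600,600),interpolation=cv2.INTER_CUBIC))
C=cloud("scene",d);s=ctrl.observe();p=np.array(s["position"]);print(p,s["force"])
K,R,t=cam("scene")
for z in(0,18.7):
  q=R@(p+[0,0,z])+t;uv=K@q/q[2];print("px",uv[:2],(uv[:2]-[180,190])*6)
v,u=np.mgrid[:420,:560]
m=(abs(C[...,0]-p[0])<30)&(abs(C[...,1]-p[1])<30)&(C[...,2]>96)&(C[...,2]<300)
o=np.argsort(C[m][:,2])[:14]
for i in o: print(u[m][i],v[m][i],C[m][i].round(),im[m][i].mean().round())
E
```

```text
t: 36.5
position: [575.2, -147.3, 135.5]
tcp_rot: [-0.0, 0.686, 0.727, -0.0]
force: [-0.2, 0.4, 0.4]
grip_width: 0.1
[ 575.24479246 -147.32393687  135.52587165] [-0.28829551 -0.47149321  0.55193457]
px [217.53487325 241.00181666] [225.2092395  306.01089999]
px [216.92775479 235.98126779] [221.56652876 275.88760675]
222 234 [ 579. -137.  163.] 147.0
214 236 [ 580. -154.  164.] 72.0
213 236 [ 580. -156.  164.] 115.0
214 235 [ 579. -154.  165.] 48.0
211 232 [ 570. -158.  166.] 156.0
215 237 [ 585. -153.  167.] 188.0
221 235 [ 585. -140.  169.] 122.0
212 234 [ 578. -157.  170.] 105.0
215 236 [ 585. -153.  170.] 50.0
218 236 [ 587. -147.  170.] 135.0
219 235 [ 586. -144.  172.] 38.0
213 235 [ 583. -156.  172.] 78.0
211 231 [ 572. -158.  172.] 105.0
214 234 [ 582. -154.  173.] 37.0
```

View pics/s6.png

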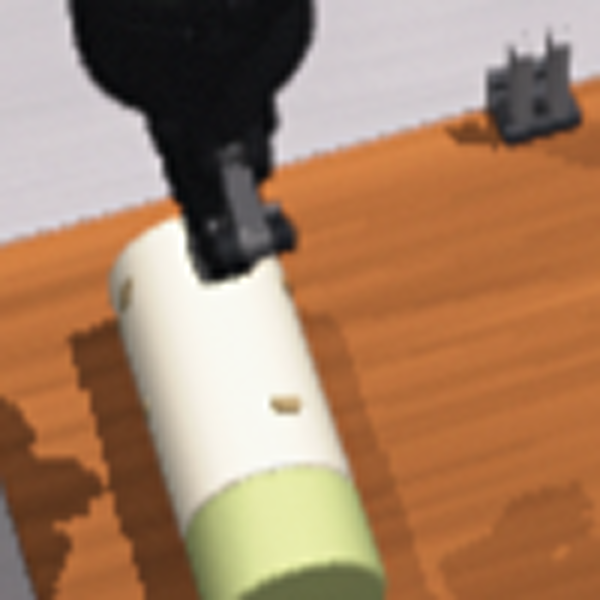

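```bash
python3 - <<'E'
from h import *
im,d=grab_frame("scene");C=cloud("scene",d);p=np.array([575,-147,0])
m=(abs(C[...,0]-p[0])<80)&(abs(C[...,1]-p[1])<80)&(C[...,2]>100)&(C[...,2]<420)&(im.mean(-1)<140)
P=C[m]-p
for z in range(150,400,8):
    q=P[abs(P[:,2]-z)<4]
    if len(q)>3: print(z,len(q),"x",q[:,0].min().round(),q[:,0].max().round(),"y",np.percentile(q[:,1],[3,97]).round())
print(len(P))
E
```

```text
166 7 x 4.0 11.0 y [-9.  7.]
174 15 x -4.0 14.0 y [-11.   6.]
182 4 x 0.0 14.0 y [-11.  -6.]
206 9 x 3.0 26.0 y [-12.  14.]
214 25 x 6.0 34.0 y [-11.   1.]
222 15 x 12.0 44.0 y [-14.  15.]
230 29 x -16.0 45.0 y [-17.  18.]
238 12 x -6.0 53.0 y [-17.   9.]
246 51 x 14.0 60.0 y [-14.  16.]
254 98 x 15.0 62.0 y [-14.  17.]
262 69 x 12.0 51.0 y [-18.  19.]
270 56 x 15.0 43.0 y [-18.  14.]
278 44 x 28.0 42.0 y [-9. 12.]
286 29 x 30.0 38.0 y [-9. 13.]
294 86 x 4.0 38.0 y [-35.  32.]
302 112 x 0.0 38.0 y [-35.  31.]
310 108 x 2.0 37.0 y [-35.  31.]
318 105 x -2.0 38.0 y [-35.  31.]
326 134 x 3.0 39.0 y [-35.  29.]
334 56 x 24.0 36.0 y [-27.  25.]
350 81 x 10.0 47.0 y [-44.  40.]
358 175 x -2.0 49.0 y [-45.  41.]
366 169 x -2.0 48.0 y [-46.  41.]
374 171 x -10.0 47.0 y [-45.  42.]
382 150 x -2.0 46.0 y [-44.  39.]
390 164 x 5.0 49.0 y [-43.  37.]
398 192 x 5.0 47.0 y [-43.  35.]
2600
```

```bash
python3 -m crank '-7 0 40 0;0 0 25 0;0 0 5 0;0 0 1 0;0 0 0.5 0;0 0 0.5 0;0 0 0 0;0 0 0 0'; python3 -m crank '0 0 0.5 0;0 0 0.5 0;0 0 0.5 0;0 0 0.5 0;0 0 0 0;0 0 0 0;0 0 0 0;0 0 0 0'
```

```text
t: 37.6
position: [575.7, -154.3, 63.8]
tcp_rot: [0.0, 0.686, 0.727, -0.0]
force: [0.6, -0.3, 0.5]
grip_width: -0.0
t: 38.6
position: [575.7, -154.4, 61.8]
tcp_rot: [0.0, 0.686, 0.727, -0.0]
force: [-1.4, -0.4, 5.7]
grip_width: 0.4
```

```bash
python3 -m crank '3 0 0 0;5 0 0 0;6 0 0 0;6 0 0 0;5 0 0 0;3 0 0 0;2 0 0 0;0 0 0 0'; python3 - <<'E'
from meas import *
meas(("scene",))
E
```

```text
t: 39.6
position: [574.3, -124.2, 61.7]
tcp_rot: [0.0, 0.686, 0.727, 0.0]
force: [3.7, 0.4, 6.1]
grip_width: 0.1
scene near 194 med [446.4   3.3  34.1] mid [436.    5.6  52.5] top mean [447.    5.7  68.9]
scene far 291 med [692.2  22.9  32.8] mid [697.7  21.9  52. ] top mean [689.1  22.1  69.5]
scene log rect [array([ 576.3, -131.8]), array([162.1,  65.9]), np.float64(1.9)] top z 88.3
scene cyl y@570 -132.1 slope 0.036 z 53.3 x ends [501.2 656.3]
```

```bash
python3 -m crank '0 0 -5 0;-17 0 0 0;0 0 5 0;7 0 0 0;10 0 0 0;10 0 0 0;6 0 0 0;3 0 0 0'; python3 -m crank '0 0 -5 0;-18 0 0 0;0 0 5 0;7 0 0 0;10 0 0 0;10 0 0 0;6 0 0 0;3 0 0 0';  python3 - <<'E'
from meas import *
meas(("scene",))
E
```

```text
t: 40.75
position: [573.3, -105.0, 61.7]
tcp_rot: [0.0, 0.686, 0.727, 0.0]
force: [1.9, -0.2, 5.8]
grip_width: -0.0
t: 41.75
position: [572.4, -87.1, 61.7]
tcp_rot: [0.0, 0.686, 0.727, 0.0]
force: [1.5, -0.4, 7.6]
grip_width: 0.0
scene near 168 med [446.9   7.7  35.9] mid [437.1   6.   51.2] top mean [447.1   6.3  66.6]
scene far 284 med [692.3  22.4  32.8] mid [698.1  21.6  51.9] top mean [689.1  21.9  68.9]
scene log rect [array([574.2, -93.4]), array([164.4,  64.6]), np.float64(1.9)] top z 88.4
scene cyl y@570 -92.9 slope 0.035 z 53.4 x ends [498.8 654.7]
```

```bash
python3 -m crank '0 0 -5 0;-15 0 0 0;0 0 5 0;7 0 0 0;10 0 0 0;10 0 0 0;6 0 0 0;3 0 0 0'; python3 -m crank '0 0 -5 0;-17 0 0 0;0 0 5 0;7 0 0 0;10 0 0 0;10 0 0 0;6 0 0 0;3 0 0 0';python3 -m crank '0 0 -5 0;-17 0 0 0;0 0 5 0;7 0 0 0;10 0 0 0;10 0 0 0;6 0 0 0;3 0 0 0';  python3 - <<'E'
from meas import *
meas(("scene",))
E
```

```text
t: 42.9
position: [571.2, -66.1, 61.7]
tcp_rot: [0.001, 0.686, 0.727, 0.001]
force: [2.6, -0.3, 6.9]
grip_width: -0.1
t: 43.9
position: [570.1, -47.2, 61.7]
tcp_rot: [0.001, 0.686, 0.727, 0.001]
force: [2.7, 0.4, 7.2]
grip_width: -0.4
t: 44.9
position: [569.0, -28.2, 61.7]
tcp_rot: [0.001, 0.686, 0.727, 0.001]
force: [3.0, 0.5, 7.3]
grip_width: -0.2
scene far 297 med [692.   22.4  32.7] mid [698.1  22.2  52.1] top mean [688.8  21.6  69.4]
scene log rect [array([573.3, -35.2]), array([162.1,  64. ]), np.float64(1.8)] top z 88.7
scene cyl y@570 -33.9 slope 0.035 z 53.5 x ends [496.3 652.6]
```

```bash
python3 -m crank '0 0 -5 0;-16 0 0 0;0 0 5 0;7 0 0 0;10 0 0 0;10 0 0 0;6 0 0 0;3 0 0 0'; python3 -m crank '0 0 -5 0;-17 0 0 0;0 0 5 0;7 0 0 0;10 0 0 0;10 0 0 0;6 0 0 0;3 0 0 0';  python3 - <<'E'
from meas import *
meas(("scene","top"))
E
```

```text
t: 46.05
position: [567.9, -8.2, 61.7]
tcp_rot: [0.001, 0.686, 0.727, 0.001]
force: [2.7, -0.1, 7.4]
grip_width: 0.0
t: 47.05
position: [566.8, 10.8, 61.7]
tcp_rot: [0.001, 0.686, 0.727, 0.001]
force: [3.1, -0.3, 7.5]
grip_width: 0.2
scene near 158 med [ 4.461e+02 -2.000e-01  3.390e+01] mid [435.7   3.9  51.6] top mean [ 4.494e+02 -4.000e-01  6.850e+01]
scene far 299 med [691.8  22.8  33.6] mid [698.   22.3  52.2] top mean [688.6  21.9  70.1]
scene log rect [array([571.3,   3.9]), array([163. ,  64.1]), np.float64(2.0)] top z 88.6
scene cyl y@570 5.1 slope 0.036 z 53.4 x ends [494.3 651.4]
top guide none
top log rect [array([500.1, -26.2]), array([12.9, 25.2]), np.float64(59.6)] top z 79.1
top cyl y@570 -88.8 slope -0.465 z 70.3 x ends [491.8 511.5]
```

```bash
python3 -m crank '0 0 -5 0;-12 0 0 0;0 0 5 0;4 0 0 0;6 0 0 0;5 0 0 0;2 0 0 0;1 0 0 0'; python3 -m crank '0 0 0 0;0 0 -2 0;0 0 -10 0;0 0 -30 0;0 0 -30 0;-50 0 -30 0;-60 0 0 0;-60 0 0 0';python3 -m crank '-60 0 0 0;-50 0 0 0;0 0 0 0;0 0 0 0;0 0 0 0;0 0 0 0;0 0 0 0;0 0 0 0';  python3 - <<'E'
from meas import *
meas(("scene","top"))
im,d=grab_frame("top");save("t9.png",cv2.resize(im[90:250,150:400],(750,480)))
E
```

```text
t: 48.35
position: [566.2, 16.5, 61.7]
tcp_rot: [0.0, 0.686, 0.727, 0.0]
force: [-0.1, -0.0, 10.2]
grip_width: 0.0
t: 49.35
position: [575.6, -155.0, 164.4]
tcp_rot: [0.0, 0.686, 0.728, 0.0]
force: [0.8, -0.0, 0.5]
grip_width: -0.4
t: 50.35
position: [582.1, -263.0, 163.7]
tcp_rot: [0.0, 0.686, 0.727, -0.0]
force: [0.3, 0.3, 1.1]
grip_width: 0.0
scene near 196 med [446.2   2.1  39.1] mid [437.    4.4  52.4] top mean [447.2   6.2  69.4]
scene far 300 med [692.3  22.5  32.6] mid [698.   22.5  52.2] top mean [688.8  21.7  69.3]
scene log rect [array([571.4,  12.9]), array([162.6,  63.6]), np.float64(2.5)] top z 88.6
scene cyl y@570 14.9 slope 0.037 z 53.6 x ends [496.6 651.1]
top near 135 med [438.5   4.1  31. ] mid [434.8   5.4  51.7] top mean [443.5   5.4  74.7]
top far 121 med [688.2  22.4  32.8] mid [697.1  21.1  52.6] top mean [686.3  20.4  72.2]
top log rect [array([570.8,  13.4]), array([161.1,  65.1]), np.float64(2.1)] top z 89.0
top cyl y@570 13.5 slope 0.032 z 53.0 x ends [491.1 648.3]
```

View pics/t9.png

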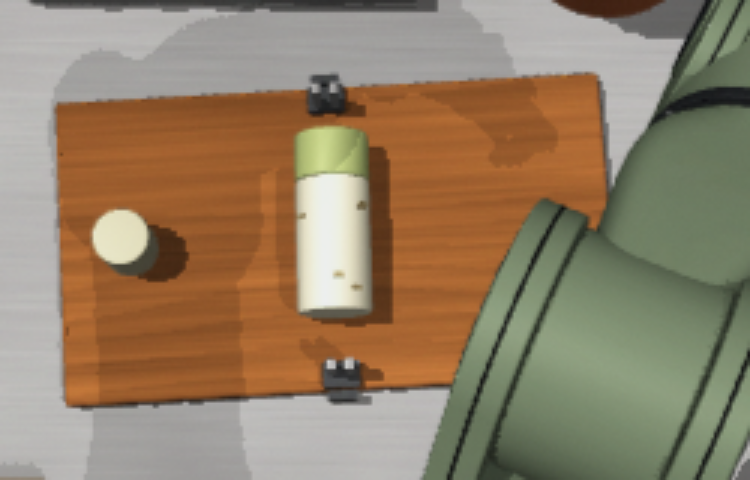

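The log lies between the posts (px 333,220; posts at 326,92 and 342,375). It is within about 1 mm of the line, its middle is about 5 mm along from the centre, and the yaw error is about 1.5°. The hand is clear of everything.

```bash
python3 -c "
from workcell import ctrl;print(ctrl.sign_off())"
```

```text
the job is handed in; nothing more can be done
None
```

I rolled the log about 160 mm along the board with the shut fingertips on its top. It took nine short strokes at 6–10 N. I then backed the hand away and handed the job in at about 50 s.

**Final position:** both cameras put the log's middle at about (571, 13–15) mm. That is within about 1 mm of the knife's path and about 5 mm along it from the midpoint. Its axis is about 1.5° off the path.

**Turning over:** each stroke moved the log about half as far as the tip, so it rolled rather than slid. That distance is about 4.9 rad of turn. I worked this out from the travel and did not measure the angle.

**One thing disagreed:** the fingertips first touched the log at a reported TCP height of about 62 mm, where 86 mm was expected. The depth images also showed the whole hand about 25 mm higher than reported.
- By the reported pose, the grasp point was 80.4 mm above the table while pushing, just over the 80 mm limit.
- By the images it was about 104 mm.
- I pressed no lower than first contact, so it stayed above the limit either way.

**Not measured:** I did not re-measure the other objects at the end. The stub stands upright in the last picture, and I saw no unexpected contact forces. I took only one set of measurements after backing off, so I did not confirm separately that the log was still at rest.

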